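Square up a hinge template and present its label end to the reader

TASK

Push the white hinge template square and fully home into the corner of the dark wooden fence, lying flat with a long edge against the side tongue and an end against the end stop (either end may go there). Then take it by its plain end and present its label end, the end with the nipped corner, to the label reader: lifted clear of everything, label face still up and level, the label end midway between the reader's two posts at the height of their tips and pointing straight in at the reader's column. Finish while still holding it there steadily with the gripper, and leave the hinge, latch, square and screwdriver where they lie.

Things in the scene. Friction and masses are not known exactly. Their poses are not given: they have to be found in the camera images.
- template: White plastic bar 160 (x) x 40 (y) x 10 mm (z), about 90 g, loose; starts flat, label face (+z) up, any yaw. Origin: centre of the underside of the 160 x 40 outline. The +x end is the label end: its +x, +y corner has a 18 x 18 mm square notch (at the left, seen from above with that end pointing away). The -x end is plain. The label is too faint to see; three small grey dots run along the middle.
- template_label (a point): Label centre: on the template's upper face and centre line, 25 mm in from the notched end, i.e. (55, 0, 10) mm from the template's origin. Axes as the template's.
- fence: Dark wooden L fence, fixed, 14 mm high. Origin: inner corner at bench level. End stop: face x = 0, wood x 0 to 20, y -70 to 45 mm. Side tongue: face y = 0, x -105 to -55 mm; either side of it the wood stands 50 mm back (y = -50), leaving finger room near both ends of the template. Template fully home: its origin at x = -80, y = 20 mm here, long axis along x, either end at the stop.
- reader: Label reader, fixed. Origin: on the bench below the reading spot; x points level from the spot to the column, z up. Two upright steel posts 8 mm thick at x = 0, y = -60 and 60 mm, tips 130 mm above the bench. Base plate 8 mm thick, x -15 to 145 mm, 150 mm wide; column centre x = 125 mm; tilted head with window from x = 67 mm on, 165 to 245 mm high.
- reader_spot (a point): The reading spot: midway between the tips of the reader's two posts, 130 mm above the bench. Axes as the reader's. The label centre is to be held here.
- tee_hinge: Black iron tee hinge lying flat, about 190 mm long: leave alone.
- gate_latch: Galvanised gate latch (bolt on a plate), about 150 mm long, 39 mm high: leave alone.
- square: Steel combination square lying flat, blade 200 mm: leave alone.
- screwdriver: Red-handled screwdriver lying flat, 200 mm long: leave alone.
Mind the look-alikes: they are no part of the job. Of the things like the template, leave any that is blue; of the rest the smaller one is meant.

How it is judged:
On the way:
1. the template lies flat, square and fully home in the fence corner (x of template in the frame of fence between -0.083 and -0.077 m and y of template in the frame of fence between 0.017 and 0.023 m and angle between the x axis of template and the x axis of fence, either way round below 0.04 rad and height (world z) of template below 0.004 m and angle between template's own z axis and vertical below 0.06 rad), for 0.2 s.
At the end, for the whole second after the job is handed in: Held by its plain half (grasp 20 mm or more past the middle), at rest and clear of the reader, label face up and level within 0.2 rad, notched end towards the column within 0.2 rad, label centre within 20 mm of the reading spot; the other things moved under 20 mm (distance between template_label and reader_spot below 0.02 m and angle between template's own z axis and vertical below 0.2 rad and angle between the x axis of template and the x axis of reader, either way round below 0.2 rad and x of template in the frame of reader below -0.02 m and x of the grasp point in the frame of template below -0.02 m and contact force between the fingers and template above 1 N and contact force between template and reader below 0.1 N and linear speed of template below 0.02 m/s and distance of each of tee_hinge, square, gate_latch, screwdriver from where it was at the start of the episode below 0.02 m); the arm keeps its last pose, push and grip.
It fails at once if a bystander is pushed away (distance of any of tee_hinge, square, gate_latch, screwdriver from where it was at the start of the episode above 0.02 m).
It also fails if it takes over 54 s, if anything falls off the work surface, if the arm or the gripper's body presses on something with over 40 N, if the wrist force passes 120 N, or if a joint passes its speed limit or range.

ROBOT

A 6-joint arm with a two-finger parallel gripper is mounted at the origin on the work surface. World frame = base frame: x ahead of the robot, y to its left, z up, the work surface at z = 0. Lengths are in m, angles in rad, forces in N, time in s.
With the tool pointing down it reaches from about 0.35 to 0.975 m from the base axis. Payload 4.9 kg.
Tool frame: the origin (TCP) lies at the very end of the fingers, on their centre line; the grasp point (between the pads) lies 19 mm behind it; z points along the fingers, y is the line along which they close (so a half turn about z gives the same grasp; the last joint's range is limited). The gripper opens to 85 mm and grips with 20 to 120 N. Pads are 22 mm wide; open, the fingers measure 114 mm over their backs; the gripper's body (76 mm by 85 mm) begins 54 mm behind the grasp point. The pads swing forward as they close: fully open they stand 13 mm farther back than shut.
Start: joints at [-1.247, 0.053, 1.613, -0, 1.476, -0.119], TCP at [0.268, -0.565, 0.194] pointing down, gripper open.
Joint ranges: [-3.01, 3.01], [-1.01, 2.22], [0.06, 2.58], [-1.02, 4.17], [0.09, 2.62], [-3.14, 3.14]. Speed limits (rad/s): [2.57, 2.57, 3.14, 3.14, 3.14, 3.14].

INTERFACE

Orientations are given as a rotation vector (axis times angle).
In Python, from station import * gives the robot as it stands.
- The arm moves only by the shell command python3 -m crank 'ROWS' [OPENING] [FORCE]. ROWS is JSON, a list of rows, each an object with "offset": the shift along the tool's x, y, z in m, a list of three; "twist": the turn, a rotation vector about the tool's x, y, z in degrees, a list of three. In form: [{"offset": [x, y, z], "twist": [rx, ry, rz]}, ...]. A call has 1 to 20 rows; each row is the pose to reach, as a shift and turn from the pose commanded when the call began, along the tool's axes at that moment; what a row does not reach only later rows make up. A row lasts 1/8 s, in which the tool goes at most 62.5 mm and 10.7 degrees, less where a joint would pass 70% of its speed; a pose out of reach is approached as far as the arm can. A call with a gripper value outside its range is refused whole. OPENING is the opening, from 0 (shut) to 1 (fully open), set as the call begins (- or left out, the last holds). The fingers move at their own pace and stop on an object; FORCE is the grip in N (left out, the last holds). Time passes only in rows, so rows that repeat a pose let the fingers close. It gives the time, the measured TCP pose, the force, the opening and the grip force at its end, in the units of the state.
- get_obs(): the state, without advancing time (a new reading comes with each control period).
- get_image(name): name is "scene" or "top" or "wrist"; returns the picture (420x560x3 uint8, red, green, blue); there is no depth.
- get_calibration(name): a dict with "intrinsics" (3x3 intrinsics, pixels), "world_from_camera" (4x4, takes a point from camera to world coordinates); the wrist camera has in their place "tool_from_camera" (4x4, takes a point from camera to tool coordinates, whose origin is the TCP and whose axes are the flange's). Camera axes: x right, y up, looking along -z (the intrinsics and any distortion apply to the point x, -y, -z); pixel columns grow to the right and rows downward; lengths in m; the calibration is good to about 2 mm. A picture is of the moment at which its call begins: read the wrist's pose just before it. get_calibration takes no time and is no camera call.
- finish_job(): hands the job in; it is judged then, once.
Trained networks look in the newest picture that a camera, given by its name, has taken for a name from the list of things; names that differ only in an ending like _2 or _b are one class to them, and where a whole thing is asked for, a point or a joint stands for the part that bears it (a point fixed in the world has none). Each returns a list of dicts, best first, with "confidence" (0 to 1); they miss things now and then, are a little off and sometimes report something else, mostly with a low value. They report only what shows in the picture. A call takes as long as a camera call. They do not tell look-alikes from the thing itself.
- cut_out(query, camera): "region" (420x560 bool, what is visible of it) and "rect" ([centre column, centre row, width, height] in pixels, round what is visible of it).
The state is a dict: "t": time; "q": joint angles; "dq": joint speeds; "effort": joint torques, N m; "tool_pos": TCP position; "tool_rot": TCP orientation; "contact_force": force on the tool from outside, world axes, zero at the start; "wrist_torque": the same for the moment, N m; "opening": finger opening in m; "grip_force": force on a finger pad.
Only numpy, scipy, OpenCV 4.12 (cv2) and the standard library are available. Lean on these libraries where they do the work, as an engineer would, in place of code of your own. Each camera call takes 0.05 s, during which the arm holds its last target. There are 200 camera calls.

## Working session

There is one attempt and no reset: what is moved stays moved. The work goes in short steps, Python scripts to look and compute and a shell command to move; the robot and the scene stay as the last step left them, time stands still between calls to the robot, and variables do not carry over. Pictures are saved under pics/ and viewed, at most 15 in all, crops included, and the job is handed in when it is done.

```bash
ls; mkdir -p pics; python3 - <<'E'
from station import *
import cv2,numpy as np
print(get_obs())
for n in("top","scene"):
    cv2.imwrite(f"pics/{n}0.png",get_image(n)[:,:,::-1]);c=get_calibration(n);print(n,{k:np.round(np.array(v),4).tolist() if not isinstance(v,str) else v for k,v in c.items()})
print(get_calibration("wrist"))
E
```

```text
pics
{'t': 0.0, 'q': array([-1.24701325e+00,  5.33696003e-02,  1.61427510e+00,  1.28070114e-05,
        1.47599955e+00, -1.19029157e-01]), 'dq': array([ 0.00028674,  0.00069833, -0.00066364,  0.00088678, -0.00046848,
        0.00133134]), 'effort': array([ 1.48972405e-03, -3.93683767e+01, -3.70174348e+01,  2.52454782e-05,
        7.11833563e-03, -1.17368984e-05]), 'tool_pos': array([ 0.26756797, -0.56406639,  0.19316648]), 'tool_rot': array([-3.06291331e+00, -6.89448532e-01,  3.09227136e-04]), 'contact_force': array([ 0.1853698 ,  0.44628675, -0.25270381]), 'wrist_torque': array([-0.02341194,  0.05293939, -0.00928104]), 'grip_force': 0.0, 'opening': 0.08530501171584967}
top {'intrinsics': [[460.8766, 0.0, 279.1746], [0.0, 460.8766, 207.9928], [0.0, 0.0, 1.0]], 'world_from_camera': [[-0.02, 0.9864, -0.163, 0.215], [-0.9998, -0.0194, 0.0054, 0.1152], [0.0022, 0.163, 0.9866, 1.62], [0.0, 0.0, 0.0, 1.0]]}
scene {'intrinsics': [[547.0355, 0.0, 280.9376], [0.0, 547.0355, 196.6031], [0.0, 0.0, 1.0]], 'world_from_camera': [[0.6857, -0.3789, 0.6215, 1.3805], [0.7277, 0.3779, -0.5724, -0.7297], [-0.0179, 0.8448, 0.5348, 0.8758], [0.0, 0.0, 0.0, 1.0]]}
{'intrinsics': array([[319.59505912,   0.        , 282.31126102],
       [  0.        , 319.59505912, 212.11470331],
       [  0.        ,   0.        ,   1.        ]]), 'tool_from_camera': array([[-5.88852894e-04,  9.50696498e-01,  3.10122270e-01,
         7.96074053e-02],
       [ 9.99999694e-01,  7.19461037e-04, -3.06770532e-04,
         6.66305784e-04],
       [-5.14766560e-04,  3.10121995e-01, -9.50696631e-01,
        -1.79429210e-01],
       [ 0.00000000e+00,  0.00000000e+00,  0.00000000e+00,
         1.00000000e+00]])}
```

View pics/top0.png

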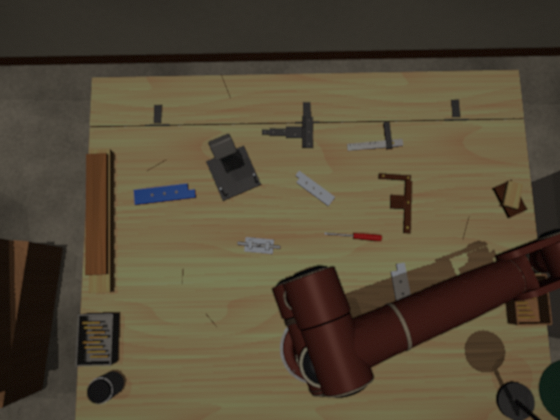

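View pics/scene0.png

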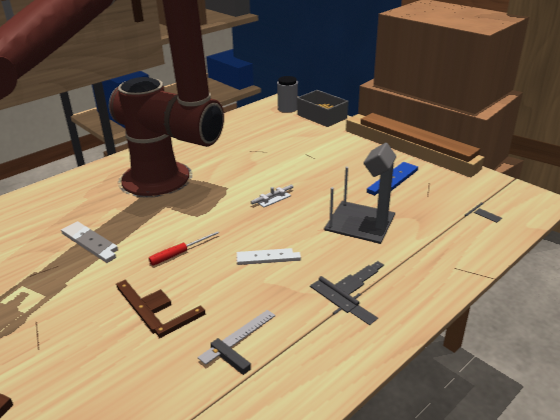

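The two whites are at top (315,188) / scene (268,256) and top (401,280, partly hidden by the arm) / scene (90,240). Blue is at top (165,195), the fence at top (400,203) and the reader at top (233,168).

```bash
cat > h.py <<'E'
from station import *
import cv2,numpy as np
from scipy.spatial.transform import Rotation as R
def cam(n,obs=None):
    c=get_calibration(n)
    if n!="wrist": return c["intrinsics"],np.array(c["world_from_camera"])
    T=np.eye(4);T[:3,:3]=R.from_rotvec(obs["tool_rot"]).as_matrix();T[:3,3]=obs["tool_pos"]
    return c["intrinsics"],T@c["tool_from_camera"]
def toplane(px,K,T,z):
    px=np.atleast_2d(px).astype(float)
    d=np.c_[(px[:,0]-K[0,2])/K[0,0],-(px[:,1]-K[1,2])/K[1,1],-np.ones(len(px))]@T[:3,:3].T
    return T[:3,3]+d*((z-T[2,3])/d[:,2])[:,None]
def proj(P,K,T):
    p=(np.atleast_2d(P)-T[:3,3])@T[:3,:3]
    return np.c_[K[0,2]+K[0,0]*p[:,0]/-p[:,2],K[1,2]-K[1,1]*p[:,1]/-p[:,2]]
def outline(reg,K,T,z):
    c=max(cv2.findContours(reg.astype(np.uint8),cv2.RETR_EXTERNAL,cv2.CHAIN_APPROX_NONE)[0],key=cv2.contourArea)[:,0]
    return toplane(c,K,T,z)[:,:2]
def rect(reg,K,T,z):
    (c,s,a)=cv2.minAreaRect((outline(reg,K,T,z)*1000).astype(np.float32));return np.round(c),np.round(s),round(a,1)
E
python3 - <<'E'
from h import *
for n in("top","scene"):
    im=get_image(n);K,T=cam(n)
    for q,z in(("template",.01),("fence",.014),("reader",.008)):
        for i,r in enumerate(cut_out(q,n)):
            print(n,q,round(r["confidence"],2),np.round(r["rect"]),rect(r["region"],K,T,z),r["region"].sum())
            np.save(f"{n}_{q}_{i}.npy",r["region"])
im=get_image("scene")[:,:,::-1]
a=cv2.resize(im[215:275,50:150],(800,480),interpolation=3)[:300*2]
b=cv2.resize(im[230:330,100:310],(600,286),interpolation=3)
t=get_image("top")[:,:,::-1]
c=cv2.resize(t[130:310,200:430],(766,600),interpolation=3)
cv2.imwrite("pics/c1.png",c)
E
```

```text
top template 0.8 [166. 195.  61.  28.] (array([544., 513.]), array([ 57., 218.]), 6.2) 922
top template 0.65 [318. 187.  35.  33.] (array([554., -16.]), array([163.,  46.]), 51.1) 535
top template 0.63 [398. 279.  18.  36.] (array([ 221., -305.]), array([117.,  54.]), 7.6) 465
top reader 0.85 [233. 168.  55.  67.] (array([646., 280.]), array([230., 151.]), 22.0) 2252
scene template 0.91 [392. 180.  54.  31.] (array([543., 544.]), array([ 59., 167.]), 11.3) 468
scene template 0.76 [ 89. 244.  55.  41.] (array([ 177., -310.]), array([225.,  60.]), 6.5) 1064
scene template 0.69 [268. 255.  60.  17.] (array([555., -19.]), array([160.,  56.]), 51.7) 802
scene fence 0.76 [161. 308.  88.  58.] (array([ 496., -305.]), array([124., 223.]), 85.5) 1781
scene reader 0.8 [359. 194.  70. 101.] (array([497., 423.]), array([189., 570.]), 36.4) 3174
```

View pics/c1.png

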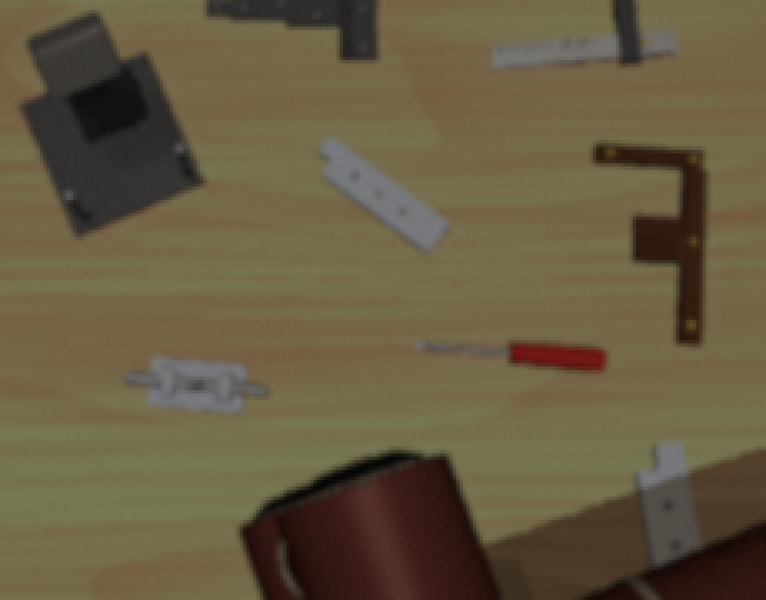

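The table gives template candidates at scene (268,255), about 160×46 mm; (89,244), about 225×60 mm; and a blue one at (392,180). The crop shows the middle white bar, notched at its upper-left end with three dots, as the smaller non-blue one, so it is the template: centre about (0.554, -0.017), yaw about 51°. Next I move above it.

```bash
python3 -m crank '[{"offset":[0.445,-0.35,-0.03],"twist":[0,0,-9]},{"offset":[0.445,-0.35,-0.03],"twist":[0,0,-18]},{"offset":[0.445,-0.35,-0.03],"twist":[0,0,-25.5]},{"offset":[0.445,-0.35,-0.03],"twist":[0,0,-25.5]},{"offset":[0.445,-0.35,-0.03],"twist":[0,0,-25.5]},{"offset":[0.445,-0.35,-0.03],"twist":[0,0,-25.5]},{"offset":[0.445,-0.35,-0.03],"twist":[0,0,-25.5]},{"offset":[0.445,-0.35,-0.03],"twist":[0,0,-25.5]},{"offset":[0.445,-0.35,-0.03],"twist":[0,0,-25.5]},{"offset":[0.445,-0.35,-0.03],"twist":[0,0,-25.5]},{"offset":[0.445,-0.35,-0.03],"twist":[0,0,-25.5]},{"offset":[0.445,-0.35,-0.03],"twist":[0,0,-25.5]},{"offset":[0.445,-0.35,-0.03],"twist":[0,0,-25.5]},{"offset":[0.445,-0.35,-0.03],"twist":[0,0,-25.5]}]' 1 20
python3 - <<'E'
from h import *
o=get_obs();im=get_image("wrist");K,T=cam("wrist",o);print(o["t"],o["tool_pos"],o["tool_rot"])
cv2.imwrite("pics/w1.png",im[:,:,::-1])
for q,z in(("template",.01),("fence",.014),("reader",.008)):
    for i,r in enumerate(cut_out(q,"wrist")):
        print(q,round(r["confidence"],2),np.round(r["rect"]),rect(r["region"],K,T,z)); np.save(f"w_{q}_{i}.npy",r["region"])
# top view without the arm in the way
t=get_image("top");K,T=cam("top");cv2.imwrite("pics/top1.png",t[:,:,::-1])
for q,z in(("template",.01),("fence",.014)):
    for r in cut_out(q,"top"): print("top",q,round(r["confidence"],2),np.round(r["rect"]),rect(r["region"],K,T,z))
E
```

```text
t: 2.35
tool_pos: [0.5197, -0.0587, 0.2244]
tool_rot: [2.838, 1.347, -0.0]
contact_force: [0.6, -0.5, 0.5]
opening: 0.0853
grip_force: 0.0
2.35 [ 0.51966004 -0.05866368  0.22439609] [ 2.83812652e+00  1.34699436e+00 -9.49629860e-05]
template 0.63 [280. 130.  40. 139.] (array([552., -16.]), array([159.,  40.]), 51.6)
fence 0.83 [390. 309. 129. 131.] (array([ 445., -314.]), array([ 85., 112.]), 83.8)
top template 0.88 [166. 193.  62.  22.] (array([543., 514.]), array([ 57., 217.]), 5.9)
top template 0.77 [307. 182.  18.  23.] (array([572.,   8.]), array([93., 41.]), 52.1)
top template 0.72 [403. 292.  20.  64.] (array([ 177., -310.]), array([208.,  56.]), 6.9)
top template 0.67 [260. 244.  39.  17.] (array([353., 181.]), array([130.,  49.]), 83.7)
top fence 0.69 [396. 203.  29.  61.] (array([ 494., -304.]), array([114., 211.]), 86.2)
```

View pics/w1.png

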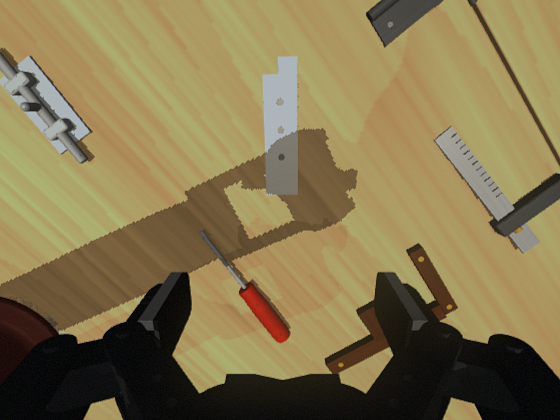

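The template is sharp in the wrist view at (280,130): centre (552,-16) mm, yaw 51.6°, 159×40 mm. The fence is at (390,309), partly behind a finger, and the screwdriver is at (250,295). I descend onto the plain half.

```bash
python3 -m crank '[{"offset":[0.0035,-0.001,0.06],"twist":[0,0,-0.8]},{"offset":[0.0035,-0.001,0.12],"twist":[0,0,-0.8]},{"offset":[0.0035,-0.001,0.18],"twist":[0,0,-0.8]},{"offset":[0.0035,-0.001,0.21],"twist":[0,0,-0.8]},{"offset":[0.0035,-0.001,0.215],"twist":[0,0,-0.8]},{"offset":[0.0035,-0.001,0.215],"twist":[0,0,-0.8]},{"offset":[0.0035,-0.001,0.215],"twist":[0,0,-0.8]}]' 0.6
python3 -m crank '[{"offset":[0,0,0.003],"twist":[0,0,0]},{"offset":[0,0,0.005],"twist":[0,0,0]},{"offset":[0,0,0.007],"twist":[0,0,0]},{"offset":[0,0,0.007],"twist":[0,0,0]}]'
```

```text
t: 3.58
tool_pos: [0.5233, -0.0549, 0.0118]
tool_rot: [2.825, 1.368, 0.005]
contact_force: [-0.9, 0.2, 0.3]
opening: 0.0508
grip_force: 0.0
t: 4.08
tool_pos: [0.5211, -0.0544, 0.0021]
tool_rot: [-2.827, -1.369, 0.001]
contact_force: [-0.3, -0.4, -0.6]
opening: 0.0511
grip_force: 0.0
```

```bash
python3 -m crank '[{"offset":[0,0,0.0015],"twist":[0,0,0]},{"offset":[0,0,0.003],"twist":[0,0,0]},{"offset":[0,0,0.003],"twist":[0,0,0]}]'
python3 -m crank '[{"offset":[0,0,0.0015],"twist":[0,0,0]},{"offset":[0,0,0.003],"twist":[0,0,0]},{"offset":[0,0,0.003],"twist":[0,0,0]}]'
```

```text
t: 4.45
tool_pos: [0.5212, -0.0544, -0.0008]
tool_rot: [-2.827, -1.369, 0.0]
contact_force: [0.3, -0.2, 0.3]
opening: 0.0507
grip_force: 0.0
t: 4.82
tool_pos: [0.5211, -0.0544, -0.0038]
tool_rot: [-2.827, -1.369, 0.001]
contact_force: [-0.5, -0.2, -0.3]
opening: 0.0514
grip_force: 0.0
```

```bash
python3 -m crank '[{"offset":[0,0,0],"twist":[0,0,0]},{"offset":[0,0,0],"twist":[0,0,0]},{"offset":[0,0,0],"twist":[0,0,0]},{"offset":[0,0,0],"twist":[0,0,0]},{"offset":[0,0,0],"twist":[0,0,0]}]' 0.3 40
python3 -m crank '[{"offset":[0,0,-0.03],"twist":[0,0,0]},{"offset":[0,0,-0.06],"twist":[0,0,0]},{"offset":[0,0,-0.06],"twist":[0,0,0]}]'
```

```text
t: 5.45
tool_pos: [0.5214, -0.0544, -0.0036]
tool_rot: [-2.828, -1.369, -0.0]
contact_force: [0.0, -0.3, -0.4]
opening: 0.0258
grip_force: 0.0
t: 5.82
tool_pos: [0.5238, -0.055, 0.0594]
tool_rot: [2.824, 1.367, 0.007]
contact_force: [0.4, 0.2, 0.1]
opening: 0.0257
grip_force: 0.0
```

```bash
python3 - <<'E'
from h import *
o=get_obs();im=get_image("wrist");K,T=cam("wrist",o)
cv2.imwrite("pics/w2.png",im[:,:,::-1])
for r in cut_out("template","wrist"): print(round(r["confidence"],2),np.round(r["rect"]),rect(r["region"],K,T,.01))
E
```

```text
0.71 [280. 142.  64. 234.] (array([553., -16.]), array([160.,  41.]), 51.8)
```

View pics/w2.png

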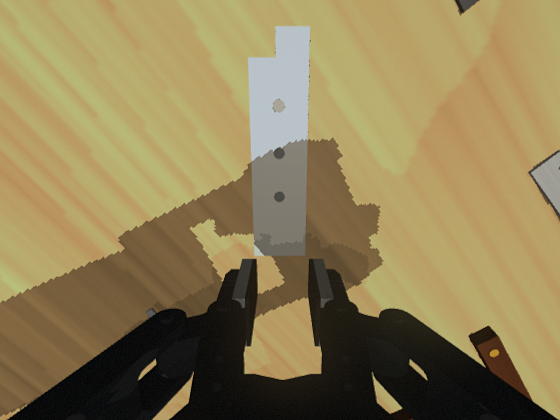

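```bash
python3 - <<'E'
from h import *
o=get_obs();K,T=cam("wrist",o)
c=get_calibration("wrist")
for z in(0,-.005,-.01,-.015,-.02,-.03):
    print(z,proj([[x,s*.013,z] for s in(-1,1) for x in(-.011,.011)],K,np.array(c["tool_from_camera"])).round().tolist())
E
```

```text
0 [[260.0, 261.0], [260.0, 228.0], [302.0, 261.0], [303.0, 228.0]]
-0.005 [[260.0, 264.0], [259.0, 231.0], [303.0, 264.0], [303.0, 231.0]]
-0.01 [[259.0, 268.0], [258.0, 234.0], [303.0, 268.0], [304.0, 234.0]]
-0.015 [[259.0, 273.0], [258.0, 237.0], [304.0, 272.0], [305.0, 237.0]]
-0.02 [[258.0, 277.0], [257.0, 241.0], [304.0, 277.0], [305.0, 241.0]]
-0.03 [[257.0, 286.0], [256.0, 248.0], [306.0, 286.0], [307.0, 248.0]]
```

The template hasn't moved. The tips are at (250,260) and (315,260), which puts them about 35–40 mm behind the stated TCP, so the fingers closed above the bar. I go lower, feeling for contact.

```bash
python3 -m crank '[{"offset":[0,0,0],"twist":[0,0,0]},{"offset":[0,0,0.03],"twist":[0,0,0]},{"offset":[0,0,0.06],"twist":[0,0,0]},{"offset":[0,0,0.07],"twist":[0,0,0]},{"offset":[0,0,0.076],"twist":[0,0,0]},{"offset":[0,0,0.076],"twist":[0,0,0]}]' 0.6
python3 - <<'E'
from h import *
o=get_obs();im=get_image("wrist")
cv2.imwrite("pics/w3.png",im[:,:,::-1])
E
```

```text
t: 6.68
tool_pos: [0.5216, -0.0545, -0.0193]
tool_rot: [2.827, 1.369, 0.0]
contact_force: [0.1, 0.6, 0.9]
opening: 0.0512
grip_force: 0.0
```

View pics/w3.png

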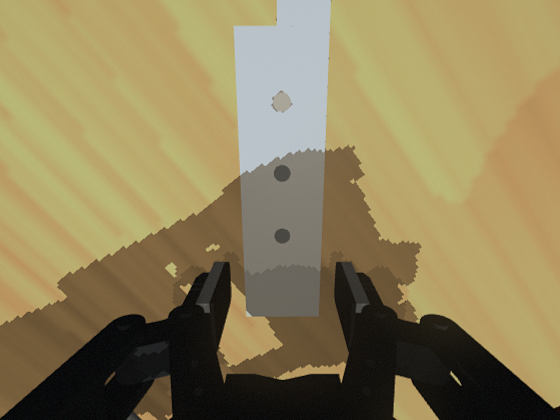

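The tips at (230,263) and (337,263) straddle the bar, still about 10 mm above its top face. I keep going down.

```bash
python3 -m crank '[{"offset":[0,0,0.004],"twist":[0,0,0]},{"offset":[0,0,0.008],"twist":[0,0,0]},{"offset":[0,0,0.011],"twist":[0,0,0]},{"offset":[0,0,0.011],"twist":[0,0,0]}]'
python3 -m crank '[{"offset":[0,0,0.0015],"twist":[0,0,0]},{"offset":[0,0,0.003],"twist":[0,0,0]},{"offset":[0,0,0.003],"twist":[0,0,0]}]'
python3 -m crank '[{"offset":[0,0,0.001],"twist":[0,0,0]},{"offset":[0,0,0.002],"twist":[0,0,0]},{"offset":[0,0,0.002],"twist":[0,0,0]}]'
```

```text
t: 7.22
tool_pos: [0.521, -0.0544, -0.031]
tool_rot: [-2.827, -1.369, 0.001]
contact_force: [0.5, -0.4, 0.4]
opening: 0.0511
grip_force: 0.0
t: 7.6
tool_pos: [0.5212, -0.0544, -0.0337]
tool_rot: [-2.827, -1.369, 0.0]
contact_force: [0.5, -0.6, 0.6]
opening: 0.0512
grip_force: 0.0
t: 7.98
tool_pos: [0.5213, -0.0544, -0.0357]
tool_rot: [-2.828, -1.369, 0.0]
contact_force: [-0.3, -0.3, -0.6]
opening: 0.0512
grip_force: 0.0
```

```bash
python3 -m crank '[{"offset":[0,0,0],"twist":[0,0,0]},{"offset":[0,0,0],"twist":[0,0,0]},{"offset":[0,0,0],"twist":[0,0,0]},{"offset":[0,0,0],"twist":[0,0,0]},{"offset":[0,0,0],"twist":[0,0,0]}]' 0.3 40
```

```text
t: 8.6
tool_pos: [0.5217, -0.0545, -0.0353]
tool_rot: [2.827, 1.369, 0.001]
contact_force: [1.0, 0.0, 2.9]
opening: 0.0385
grip_force: 40.5
```

```bash
python3 -m crank '[{"offset":[0,0,-0.03],"twist":[0,0,0]},{"offset":[0,0,-0.08],"twist":[0,0,0]},{"offset":[-0.03,0.006,-0.13],"twist":[0,0,10]},{"offset":[-0.08,0.015,-0.13],"twist":[0,0,20]},{"offset":[-0.13,0.025,-0.13],"twist":[0,0,30]},{"offset":[-0.176,0.036,-0.13],"twist":[0,0,40]},{"offset":[-0.176,0.036,-0.13],"twist":[0,0,50]},{"offset":[-0.176,0.036,-0.13],"twist":[0,0,55.5]},{"offset":[-0.176,0.036,-0.13],"twist":[0,0,55.5]},{"offset":[-0.176,0.036,-0.13],"twist":[0,0,55.5]}]'
python3 - <<'E'
from h import *
o=get_obs();im=get_image("wrist");K,T=cam("wrist",o);print(o["tool_pos"],o["tool_rot"])
cv2.imwrite("pics/w4.png",im[:,:,::-1])
for q,z in(("template",.14),("fence",.014)):
  for i,r in enumerate(cut_out(q,"wrist")):
    np.save(f"w4_{q}_{i}.npy",r["region"]);print(q,round(r["confidence"],2),np.round(r["rect"]),rect(r["region"],K,T,z))
E
```

```text
t: 9.85
tool_pos: [0.4401, -0.2145, 0.0939]
tool_rot: [-3.139, 0.102, 0.001]
contact_force: [0.7, 0.0, -0.8]
opening: 0.0386
grip_force: 40.6
[ 0.44012764 -0.21448102  0.09393087] [-3.13941145e+00  1.02408535e-01  1.33827304e-03]
template 0.89 [284. 169. 108. 338.] (array([ 484., -218.]), array([ 40., 145.]), 86.4)
template 0.75 [396. 397.  24.  47.] (array([ 367., -270.]), array([35., 11.]), 16.8)
fence 0.97 [410. 131. 147. 262.] (array([ 486., -310.]), array([107., 200.]), 86.2)
```

View pics/w4.png

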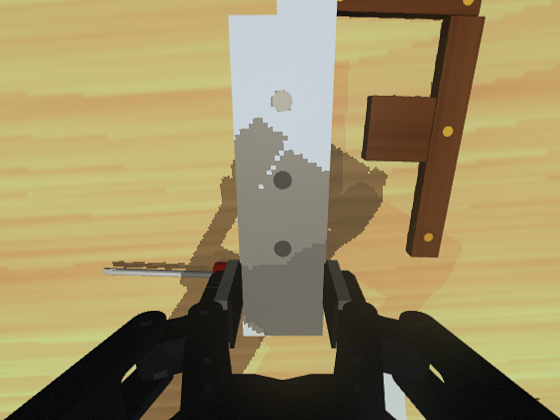

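Wrist view: the template is held straight in the gripper (columns 235–335). The fence is at (410,131), with tongue corners at (370,97) and (366,158) and the stop face at row ~14. I fit the fence model to its mask.

```bash
python3 - <<'E'
from h import *
from scipy.optimize import minimize
o=get_obs();K,T=cam("wrist",o)
reg=np.load("w4_fence_0.npy").astype(np.uint8)
valid=1-cv2.dilate(np.load("w4_template_0.npy").astype(np.uint8),np.ones((9,9)))
valid[330:]=0; valid[262:,:400]=0
S=4
def render(p):
    x,y,a,L=p;m=np.zeros((420*S,560*S),np.uint8)
    c,s=np.cos(a),np.sin(a)
    for x0,x1,y0,y1 in((0,.02,-.07,.045),(-.105,-.055,-.055,0),(-L,.02,-.07,-.05)):
        q=np.array([[x0,y0],[x1,y0],[x1,y1],[x0,y1]])@np.array([[c,s],[-s,c]])+[x,y]
        P=np.vstack([proj(np.c_[q,np.full(4,z)],K,T) for z in(0,.014)])
        h=cv2.convexHull(((P+.5)*S).astype(np.float32))
        cv2.fillConvexPoly(m,np.round(h).astype(np.int32),255)
    return cv2.resize(m,(560,420),interpolation=cv2.INTER_AREA)/255.
f=lambda p:(np.abs(render(p)-reg)*valid).sum()
for p0 in([.58,-.297,-.066,.19],[.585,-.292,-.05,.185]):
    r=minimize(f,p0,method="Nelder-Mead",options=dict(initial_simplex=np.array([p0]+[np.array(p0)+d for d in np.diag([.006,.006,.03,.006])])))
    print(r.fun,reg.sum(),r.x)
x,y,a,_=r.x
g=np.array([[np.cos(a),-np.sin(a)],[np.sin(a),np.cos(a)]])
print("deg",np.degrees(a),"home",g@[-.08,.02]+[x,y],"grasp",g@[-.13,.02]+[x,y])
# template centre in tool frame from mask (full-width part)
tr=np.load("w4_template_0.npy").astype(np.uint8)
e=outline(tr,K,T,.139);Rt=R.from_rotvec(o["tool_rot"]).as_matrix()
t=(np.c_[e,np.full(len(e),.139)]-o["tool_pos"])@Rt
for lo,hi in((.03,.05),(.05,.07),(.07,.09)):
    k=(t[:,0]>lo)&(t[:,0]<hi);print(lo,t[k&(t[:,1]>0),1].mean(),t[k&(t[:,1]<0),1].mean())
print("x range",t[:,0].min(),t[:,0].max())
for d in cut_out("screwdriver","wrist")[:1]: print(rect(d["region"],K,T,.015))
E
```

```text
1516.5254901960784 15846 [ 0.5793524  -0.29483085 -0.06997309  0.19322605]
1439.6666666666667 15846 [ 0.57964027 -0.29533853 -0.08193834  0.19120329]
deg -4.694721007139658 home [ 0.50154561 -0.2688579 ] grasp [ 0.45171336 -0.26476556]
0.03 0.020302363886769214 -0.019135287145618893
0.05 0.020517260518865415 -0.0192415051760594
0.07 0.020338188567621887 -0.01921213103870317
x range -0.029486286262369956 0.1173209112604824
(array([ 386., -105.]), array([110.,  15.]), 89.7)
```

```bash
cat > fit.py <<'E'
from h import *
from scipy.optimize import minimize
o=get_obs();K,T=cam("wrist",o)
im=cv2.imread("pics/w4.png");print(im[130,400],im[140,365],im[200,350],im[60,380],im[8,400])
reg0=np.load("w4_fence_0.npy").astype(np.uint8)
near=cv2.dilate(reg0,np.ones((15,15)))
reg=((im[:,:,1]<75)&(near>0)).astype(np.uint8)
reg=cv2.morphologyEx(cv2.morphologyEx(reg,cv2.MORPH_CLOSE,np.ones((9,9))),cv2.MORPH_OPEN,np.ones((3,3)))
valid=1-cv2.dilate(np.load("w4_template_0.npy").astype(np.uint8),np.ones((9,9)))
valid[262:]=0; valid[:,:345]=0
S=4
def render(p):
    x,y,a,L=p;m=np.zeros((420*S,560*S),np.uint8)
    c,s=np.cos(a),np.sin(a)
    for x0,x1,y0,y1 in((0,.02,-.07,.045),(-.105,-.055,-.055,0),(-L,.02,-.07,-.05)):
        q=np.array([[x0,y0],[x1,y0],[x1,y1],[x0,y1]])@np.array([[c,s],[-s,c]])+[x,y]
        P=np.vstack([proj(np.c_[q,np.full(4,z)],K,T) for z in(0,.014)])
        h=cv2.convexHull(((P+.5)*S).astype(np.float32))
        cv2.fillConvexPoly(m,np.round(h).astype(np.int32),255)
    return cv2.resize(m,(560,420),interpolation=cv2.INTER_AREA)/255.
f=lambda p:(np.abs(render(p)-reg)*valid).sum()
for p0 in([.58,-.297,-.066,.19],[.585,-.292,-.05,.185]):
    r=minimize(f,p0,method="Nelder-Mead",options=dict(initial_simplex=np.array([p0]+[np.array(p0)+d for d in np.diag([.006,.006,.03,.006])])))
    print(r.fun,reg.sum(),r.x)
x,y,a,_=r.x
g=np.array([[np.cos(a),-np.sin(a)],[np.sin(a),np.cos(a)]])
print("deg",np.degrees(a),"home",g@[-.08,.02]+[x,y],"grasp",g@[-.13,.02]+[x,y])
v=im.copy();m=render(r.x)>.5
v[cv2.morphologyEx(m.astype(np.uint8),cv2.MORPH_GRADIENT,np.ones((2,2)))>0]=(0,255,0)
cv2.imwrite("pics/fit.png",cv2.resize(v[0:270,230:560],(733,600),interpolation=0))
E
python3 fit.py
```

```text
[30 54 90] [32 42 51] [ 58  88 108] [113 175 201] [32 56 97]
1191.9960784313726 15317 [ 0.58014435 -0.29486813 -0.07965858  0.19225433]
1295.4980392156863 15317 [ 0.58017716 -0.29687186 -0.09535088  0.20603079]
deg -5.463203026897521 home [ 0.50244468 -0.26934619] grasp [ 0.4526718  -0.26458587]
```

View pics/fit.png

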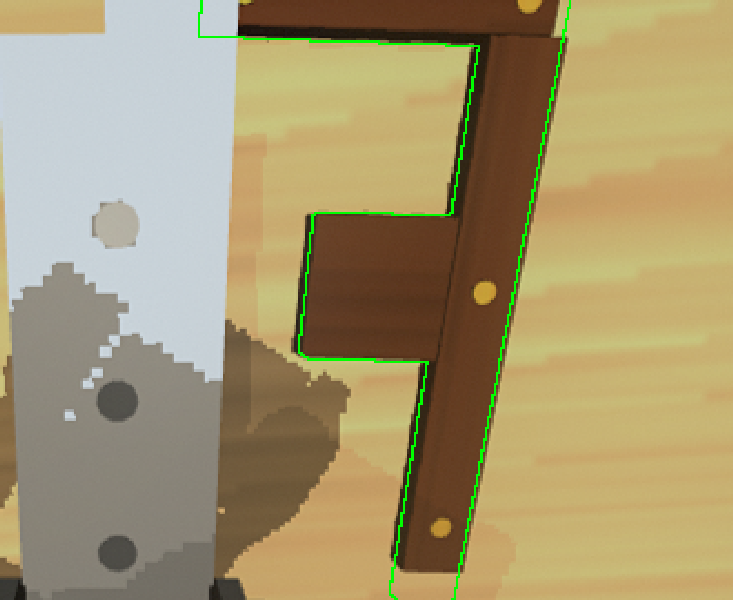

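The fit overlay follows the stop face but sits slightly right of the tongue's foot. I take the foot lines directly from the picture: tongue (306,215)–(295,350) and stop (240,36)–(478,44) in crop pixels. The long bar also gives yaw.

```bash
python3 - <<'E'
from h import *
o=get_obs();K,T=cam("wrist",o)
cr=np.array([[306,215],[295,350],[240,36],[478,44],[478,50],[393,560]],float)
w=toplane(cr/2.221+[230,0]-.25,K,T,0)[:,:2]*1000;print(w.round(1))
cr=np.array([[314,215],[303,350],[240,26],[490,37],[567,38],[464,572]],float)
w2=toplane(cr/2.221+[230,0]-.25,K,T,.014)[:,:2]*1000;print(w2.round(1))
for v in(w,w2):
    a=[np.degrees(np.arctan2(*(v[0]-v[1])[::-1])),np.degrees(np.arctan2(*(v[2]-v[3])[::-1]))-90,np.degrees(np.arctan2(*(v[4]-v[5])[::-1]))];print(a)
E
```

```text
[[ 524.3 -289.7]
 [ 475.6 -286.2]
 [ 582.9 -266.5]
 [ 575.1 -347. ]
 [ 573.3 -347.2]
 [ 384.1 -328.6]]
[[ 523.9 -288.9]
 [ 477.7 -285.8]
 [ 582.5 -264.2]
 [ 574.  -344.2]
 [ 572.1 -368.9]
 [ 383.8 -351.9]]
[np.float64(-4.03942900796525), np.float64(-5.496081694200811), np.float64(-5.609518339903358)]
[np.float64(-3.839172487807469), np.float64(-6.006574505007038), np.float64(-5.144857781513292)]
```

```bash
python3 -m crank '[{"offset":[0.0055,0.0395,0.03],"twist":[0,0,1.5]},{"offset":[0.0055,0.0395,0.08],"twist":[0,0,1.5]},{"offset":[0.0055,0.0395,0.11],"twist":[0,0,1.5]},{"offset":[0.0055,0.0395,0.122],"twist":[0,0,1.5]},{"offset":[0.0055,0.0395,0.128],"twist":[0,0,1.5]},{"offset":[0.0055,0.0395,0.128],"twist":[0,0,1.5]},{"offset":[0.0055,0.0395,0.128],"twist":[0,0,1.5]}]'
python3 - <<'E'
from h import *
o=get_obs();im=get_image("wrist");K,T=cam("wrist",o);print(o["tool_pos"])
cv2.imwrite("pics/w5.png",im[:,:,::-1])
r=cut_out("template","wrist")[0];print(rect(r["region"],K,T,.0115))
E
```

```text
t: 10.92
tool_pos: [0.4444, -0.2554, -0.0321]
tool_rot: [3.137, -0.146, 0.003]
contact_force: [-0.4, 0.1, -1.2]
opening: 0.0385
grip_force: 40.6
[ 0.44437155 -0.25536446 -0.03212207]
(array([ 488., -260.]), array([ 41., 148.]), 84.6)
```

View pics/w5.png

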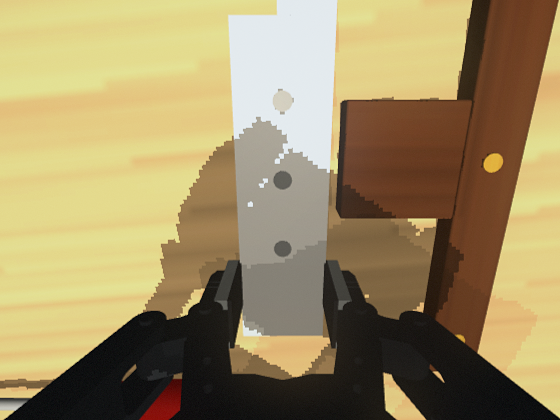

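The bar lies parallel to the tongue (face at columns 338–342), with a gap of a few mm. I lower it, then push sideways until force shows.

```bash
python3 -m crank '[{"offset":[0,0,0.0015],"twist":[0,0,0]},{"offset":[0,0,0.003],"twist":[0,0,0]},{"offset":[0,0,0.003],"twist":[0,0,0]}]'
python3 -m crank '[{"offset":[0,0.003,0],"twist":[0,0,0]},{"offset":[0,0.005,0],"twist":[0,0,0]},{"offset":[0,0.006,0],"twist":[0,0,0]},{"offset":[0,0.006,0],"twist":[0,0,0]}]'
```

```text
t: 11.4
tool_pos: [0.4436, -0.2548, -0.0353]
tool_rot: [-3.138, 0.146, 0.0]
contact_force: [-3.1, 1.9, 8.0]
opening: 0.0385
grip_force: 41.5
t: 11.9
tool_pos: [0.4438, -0.2607, -0.0353]
tool_rot: [-3.138, 0.146, -0.003]
contact_force: [-0.1, 4.0, 5.0]
opening: 0.0384
grip_force: 41.3
```

```bash
python3 -m crank '[{"offset":[0,0.001,-0.0005],"twist":[0,0,0]},{"offset":[0,0.002,-0.0005],"twist":[0,0,0]},{"offset":[0,0.002,-0.0005],"twist":[0,0,0]}]'
python3 -m crank '[{"offset":[0,0.001,0],"twist":[0,0,0]},{"offset":[0,0.0015,0],"twist":[0,0,0]},{"offset":[0,0.0015,0],"twist":[0,0,0]}]'
```

```text
t: 12.28
tool_pos: [0.4438, -0.2608, -0.0353]
tool_rot: [-3.134, 0.146, -0.003]
contact_force: [2.8, 9.0, 6.9]
opening: 0.0389
grip_force: 41.4
t: 12.65
tool_pos: [0.4437, -0.2608, -0.0353]
tool_rot: [-3.131, 0.145, -0.002]
contact_force: [2.3, 14.8, 10.1]
opening: 0.0382
grip_force: 41.7
```

```bash
python3 -m crank '[{"offset":[0.003,-0.0015,-0.0005],"twist":[0,0,0]},{"offset":[0.005,-0.0015,-0.0005],"twist":[0,0,0]},{"offset":[0.007,-0.0015,-0.0005],"twist":[0,0,0]},{"offset":[0.007,-0.0015,-0.0005],"twist":[0,0,0]}]'
python3 -m crank '[{"offset":[0.001,0,0],"twist":[0,0,0]},{"offset":[0.002,0,0],"twist":[0,0,0]},{"offset":[0.002,0,0],"twist":[0,0,0]}]'
python3 -m crank '[{"offset":[0.001,0,0],"twist":[0,0,0]},{"offset":[0.002,0,0],"twist":[0,0,0]},{"offset":[0.002,0,0],"twist":[0,0,0]}]'
```

```text
t: 13.15
tool_pos: [0.4455, -0.2609, -0.0354]
tool_rot: [-3.133, 0.143, 0.018]
contact_force: [-14.9, 8.2, 19.5]
opening: 0.0389
grip_force: 42.7
t: 13.52
tool_pos: [0.4471, -0.261, -0.0354]
tool_rot: [-3.133, 0.143, 0.019]
contact_force: [-16.9, 8.6, 20.4]
opening: 0.0389
grip_force: 42.7
t: 13.9
tool_pos: [0.4491, -0.2612, -0.0354]
tool_rot: [-3.133, 0.144, 0.019]
contact_force: [-17.0, 9.9, 20.1]
opening: 0.0384
grip_force: 42.8
```

```bash
python3 - <<'E'
from h import *
o=get_obs();im=get_image("wrist");K,T=cam("wrist",o)
cv2.imwrite("pics/w6.png",im[:,:,::-1])
r=cut_out("template","wrist")[0];print(rect(r["region"],K,T,.010))
for n in("scene","top"):
    i2=get_image(n);k,t=cam(n)
    for r in cut_out("template",n): print(n,round(r["confidence"],2),np.round(r["rect"]),rect(r["region"],k,t,.01))
    if n=="scene": s=i2[:,:,::-1]
a=cv2.resize(im[0:290,180:500,::-1],(400,362),interpolation=2)
b=cv2.resize(s[240:350,90:230],(400,314),interpolation=2)
c=np.zeros((362,800,3),np.uint8);c[:,:400]=a;c[:314,400:]=b
cv2.imwrite("pics/c6.png",c)
E
```

```text
(array([ 493., -266.]), array([ 40., 146.]), 84.9)
scene 0.96 [ 90. 243.  55.  38.] (array([ 177., -311.]), array([221.,  61.]), 6.8)
scene 0.78 [176. 292.  40.  42.] (array([ 496., -267.]), array([ 42., 155.]), 83.8)
scene 0.78 [391. 182.  52.  29.] (array([540., 549.]), array([ 68., 170.]), 6.7)
top 0.79 [404. 290.  22.  64.] (array([ 178., -311.]), array([207.,  55.]), 6.8)
top 0.71 [166. 193.  58.  24.] (array([544., 514.]), array([ 61., 217.]), 5.4)
```

View pics/c6.png

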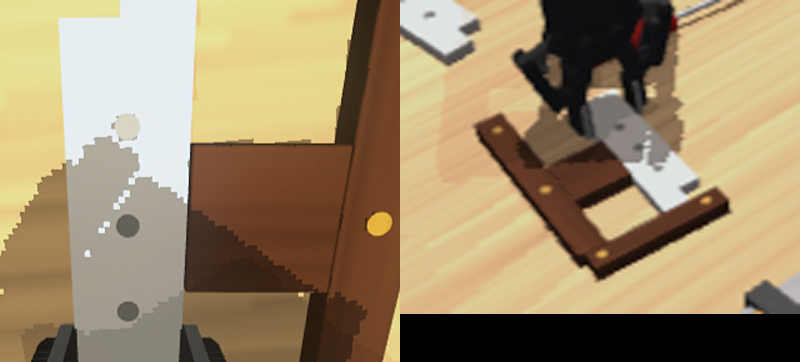

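The bar is flush with the tongue, and the scene crop shows a small gap still left at the stop, so the drag is friction. I lighten the downward push and go on.

```bash
python3 -m crank '[{"offset":[0.001,0,-0.001],"twist":[0,0,0]},{"offset":[0.002,0,-0.001],"twist":[0,0,0]},{"offset":[0.002,0,-0.001],"twist":[0,0,0]}]'
python3 -m crank '[{"offset":[0.001,0,0],"twist":[0,0,0]},{"offset":[0.002,0,0],"twist":[0,0,0]},{"offset":[0.002,0,0],"twist":[0,0,0]}]'
python3 -m crank '[{"offset":[0.001,0,0],"twist":[0,0,0]},{"offset":[0.002,0,0],"twist":[0,0,0]},{"offset":[0.002,0,0],"twist":[0,0,0]}]'
```

```text
t: 14.58
tool_pos: [0.451, -0.2612, -0.0353]
tool_rot: [-3.133, 0.144, 0.018]
contact_force: [-14.7, 8.3, 13.9]
opening: 0.0385
grip_force: 42.1
t: 14.95
tool_pos: [0.4508, -0.2612, -0.0354]
tool_rot: [-3.132, 0.143, 0.026]
contact_force: [-21.2, 9.0, 20.8]
opening: 0.0386
grip_force: 42.7
t: 15.32
tool_pos: [0.4509, -0.2611, -0.0356]
tool_rot: [-3.131, 0.14, 0.034]
contact_force: [-28.0, 7.6, 24.2]
opening: 0.0388
grip_force: 43.5
```

The stop is reached: x force climbs to 28 N with no motion. I relax, release so it lies free, and check.

```bash
python3 -m crank '[{"offset":[-0.002,-0.0005,-0.0005],"twist":[0,0,0]},{"offset":[-0.003,-0.001,-0.001],"twist":[0,0,0]},{"offset":[-0.003,-0.001,-0.001],"twist":[0,0,0]},{"offset":[-0.003,-0.001,-0.001],"twist":[0,0,0]}]'
python3 -m crank '[{"offset":[0,0,0],"twist":[0,0,0]},{"offset":[0,0,0],"twist":[0,0,0]},{"offset":[0,0,0],"twist":[0,0,0]},{"offset":[0,0,0],"twist":[0,0,0]}]' 0.6
python3 - <<'E'
from h import *
o=get_obs();im=get_image("wrist");K,T=cam("wrist",o);print(o["tool_pos"])
cv2.imwrite("pics/w7.png",im[:,:,::-1])
r=cut_out("template","wrist")[0];print(rect(r["region"],K,T,.010))
s=get_image("scene")[:,:,::-1]
a=cv2.resize(im[0:290,180:500,::-1],(400,362),interpolation=2)
b=cv2.resize(s[240:350,90:230],(400,314),interpolation=2)
c=np.zeros((362,800,3),np.uint8);c[:,:400]=a;c[:314,400:]=b
cv2.imwrite("pics/c7.png",c)
E
```

```text
t: 15.82
tool_pos: [0.4512, -0.2609, -0.0355]
tool_rot: [-3.134, 0.143, 0.02]
contact_force: [-14.2, 3.3, 7.2]
opening: 0.0386
grip_force: 41.7
t: 16.32
tool_pos: [0.4568, -0.2631, -0.0334]
tool_rot: [3.138, -0.146, 0.001]
contact_force: [-1.0, 0.4, -0.3]
opening: 0.0509
grip_force: 0.0
[ 0.45683906 -0.26305071 -0.03342583]
(array([ 498., -266.]), array([ 40., 153.]), 84.6)
```

View pics/c7.png

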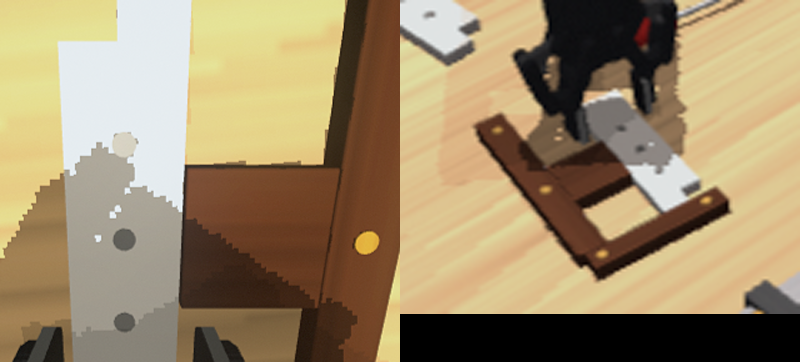

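```bash
python3 - <<'E'
from h import *
o=get_obs();K,T=cam("wrist",o)
f=lambda p,z:toplane(np.array(p,float)/1.25+[180,0],K,T,z)[:,:2]*1000
t=f([[186,167],[182,307]],.014);d=f([[124,145],[124,240],[124,323]],.01)
a=np.radians(-5.3);u=np.array([np.cos(a),np.sin(a)])
print(t,d,"x_f tongue",(t-[580,-295.2])@u,"dots",(d-[580,-295.2])@u)
# same dots relative to template ends, from w1 (full view)
im=cv2.imread("pics/w7.png");m=((im.min(2)>95)&(np.ptp(im,axis=2)<40)).astype(np.uint8)
ys=np.where(m[:,279]>0)[0];print("plain end row",ys[ys<345].max(),(toplane([[279,ys[ys<345].max()]],K,T,.01)[:,:2]*1000-[580,-295.2])@u)
E
```

```text
[[ 524.70179271 -288.65216231]
 [ 475.82684026 -284.8394927 ]] [[ 533.22146382 -269.41348755]
 [ 501.46652943 -266.33693182]
 [ 469.49622948 -263.23951054]] x_f tongue [ -55.66661838 -104.68479419] dots [ -48.96045912  -80.86381485 -112.98354274]
plain end row 341 [-159.92601147]
```

Tongue edges measure x_f = -55.7 and -104.7, the middle dot -80.9 and the plain end -159.9, so the bar is home within about 1 mm. I regrip it, lift, and work out the reader pose.

```bash
python3 -m crank '[{"offset":[0,-0.0005,0.001],"twist":[0,0,0]},{"offset":[0,-0.0005,0.002],"twist":[0,0,0]},{"offset":[0,-0.0005,0.002],"twist":[0,0,0]},{"offset":[0,-0.0005,0.002],"twist":[0,0,0]},{"offset":[0,-0.0005,0.002],"twist":[0,0,0]},{"offset":[0,-0.0005,0.002],"twist":[0,0,0]}]' 0.3 60
python3 -m crank '[{"offset":[0,0,-0.03],"twist":[0,0,0]},{"offset":[0,0,-0.08],"twist":[0,0,0]},{"offset":[0,0,-0.13],"twist":[0,0,0]},{"offset":[0,0,-0.17],"twist":[0,0,0]},{"offset":[0,0,-0.17],"twist":[0,0,0]}]'
python3 - <<'E'
from h import *
t=cv2.imread("pics/top0.png");K,T=cam("top")
p=np.array([[78,236],[203,182],[22,105],[148,55]],float)/3.333+[200,130]-.3
w=toplane(p,K,T,.008)[:,:2]*1000;print(w.round(1))
v=w[0]-w[1];a=np.arctan2(-v[0],v[1]);u=np.array([np.cos(a),np.sin(a)])
print("front width",np.linalg.norm(v),"yaw",np.degrees(a),"origin",(w[0]+w[1])/2+15*u)
for i in(0,1): d=w[2+i]-w[i];print(np.linalg.norm(d),np.degrees(np.arctan2(d[1],d[0])))
# post tips
q=toplane(np.array([[70,196],[181,146]])/3.333+[200,130]-.3,K,T,.13)[:,:2]*1000;print("tips",q,q.mean(0))
E
```

```text
t: 17.23
tool_pos: [0.4568, -0.2619, -0.0338]
tool_rot: [-3.137, 0.146, 0.001]
contact_force: [-5.0, 5.1, 13.5]
opening: 0.0378
grip_force: 59.9
t: 17.85
tool_pos: [0.4589, -0.2641, 0.1389]
tool_rot: [3.133, -0.146, 0.011]
contact_force: [-0.9, 0.0, -1.0]
opening: 0.0378
grip_force: 61.0
[[512.1 305. ]
 [568.4 171. ]
 [657.3 365.5]
 [710.7 228.9]]
front width 145.3563179572759 yaw 22.767940128113352 origin [554.07301807 243.77847877]
157.28949638909182 22.62459550395948
153.67545261832697 22.135338582411137
tips [[530.0262082  298.53096215]
 [578.67640161 188.13605506]] [554.35130491 243.3335086 ]
```

Reader from the top view: origin about (554, 243.5) mm, yaw 22.6°; the posts and base plate agree. I carry the template to 80 mm short of it, kept high.

```bash
python3 -m crank '[{"offset":[-0.01,-0.04,0],"twist":[0,0,-5]},{"offset":[-0.025,-0.09,0],"twist":[0,0,-10]},{"offset":[-0.037,-0.145,0],"twist":[0,0,-15]},{"offset":[-0.05,-0.2,0],"twist":[0,0,-20]},{"offset":[-0.065,-0.255,0],"twist":[0,0,-25]},{"offset":[-0.08,-0.31,0],"twist":[0,0,-28]},{"offset":[-0.092,-0.365,0],"twist":[0,0,-28]},{"offset":[-0.105,-0.41,0],"twist":[0,0,-28]},{"offset":[-0.109,-0.428,0],"twist":[0,0,-28]},{"offset":[-0.109,-0.428,0],"twist":[0,0,-28]},{"offset":[-0.109,-0.428,0],"twist":[0,0,-28]}]'
python3 - <<'E'
from h import *
o=get_obs();im=get_image("wrist");K,T=cam("wrist",o);print(o["tool_pos"],o["tool_rot"])
cv2.imwrite("pics/w8.png",im[:,:,::-1])
for z in(.0435,):
  r=cut_out("template","wrist")[0];print(np.round(r["rect"]),rect(r["region"],K,T,o["tool_pos"][2]+z))
ys=np.where(r["region"][:,279])[0];print("plain row",ys.max(),proj([[-.03,0,-.0435],[-.035,0,-.0435],[-.04,0,-.0435]],K,np.array(get_calibration("wrist")["tool_from_camera"])))
E
```

```text
t: 19.23
tool_pos: [0.3873, 0.1732, 0.1333]
tool_rot: [3.08, 0.617, -0.003]
contact_force: [0.4, -0.5, -1.0]
opening: 0.0375
grip_force: 61.0
[0.3873484  0.17322189 0.13332806] [ 3.07997394e+00  6.16794913e-01 -2.88130485e-03]
[284. 174. 111. 345.] (array([425., 188.]), array([153.,  41.]), 23.0)
plain row 343 [[281.00083965 333.67500514]
 [281.01888941 341.75091098]
 [281.03660265 349.67625009]]
```

View pics/w8.png

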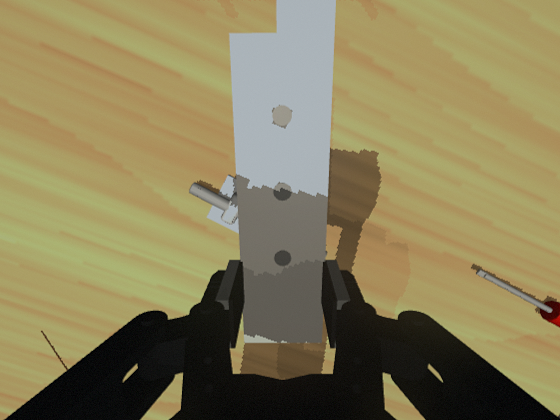

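The bar is still straight and level in the grip, tool yaw 22.7°, label centre 99.5 mm ahead of the TCP. The latch at (225,200) is well below. Now the final approach.

```bash
python3 -m crank '[{"offset":[0.0,-0.0005,0.025],"twist":[0,0,0]},{"offset":[0.015,-0.0005,0.046],"twist":[0,0,0]},{"offset":[0.035,-0.0005,0.046],"twist":[0,0,0]},{"offset":[0.055,-0.0005,0.046],"twist":[0,0,0]},{"offset":[0.072,-0.0005,0.046],"twist":[0,0,0]},{"offset":[0.081,-0.0005,0.046],"twist":[0,0,0]},{"offset":[0.081,-0.0005,0.046],"twist":[0,0,0]},{"offset":[0.081,-0.0005,0.046],"twist":[0,0,0]},{"offset":[0.081,-0.0005,0.046],"twist":[0,0,0]}]'
python3 - <<'E'
from h import *
o=get_obs();Rt=R.from_rotvec(o["tool_rot"]).as_matrix()
print(o["t"],"label",o["tool_pos"]+Rt@[.0995,0,-.0435],"tool z",Rt[:,2],o["dq"].round(3))
s=get_image("scene")[:,:,::-1];t=get_image("top")[:,:,::-1]
K,T=cam("scene");print(proj([[.554,.2435,.13]],K,T))
for n in("scene","top"):
    k,tt=cam(n)
    for r in cut_out("template",n): print(n,round(r["confidence"],2),np.round(r["rect"]),rect(r["region"],k,tt,.13))
c=np.zeros((400,800,3),np.uint8);c[:,:400]=cv2.resize(s[120:250,270:400],(400,400),interpolation=2);c[:,400:]=cv2.resize(t[120:250,190:320],(400,400),interpolation=2)
cv2.imwrite("pics/c9.png",c)
E
```

```text
t: 20.45
tool_pos: [0.4619, 0.2054, 0.0884]
tool_rot: [-3.08, -0.617, 0.0]
contact_force: [0.2, 0.1, -0.7]
opening: 0.0379
grip_force: 61.0
20.45 label [0.55376127 0.24373846 0.13183653] tool z [-1.45198843e-04 -2.78166639e-05 -9.99999989e-01] [ 0.003  0.001 -0.003 -0.    -0.002  0.001]
[[338.59484613 177.67319339]]
scene 0.96 [390. 180.  52.  30.] (array([656., 371.]), array([ 56., 148.]), 6.7)
scene 0.87 [320. 175.  59.  17.] (array([521., 228.]), array([121.,  50.]), 20.3)
scene 0.56 [361. 195.  69.  97.] (array([650., 285.]), array([147., 481.]), 23.0)
top 0.86 [401. 291.  24.  61.] (array([ 181., -279.]), array([188.,  50.]), 7.4)
top 0.63 [166. 194.  62.  23.] (array([519., 484.]), array([ 53., 202.]), 5.9)
top 0.48 [231. 160.  50.  53.] (array([632., 275.]), array([169., 140.]), 22.7)
```

View pics/c9.png

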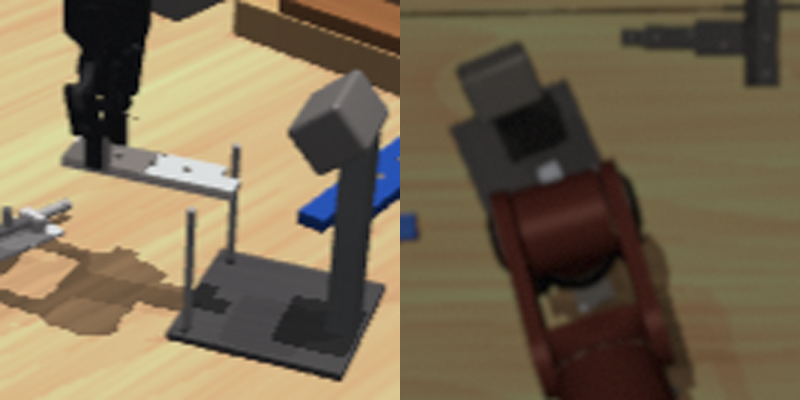

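The crop shows the bar level at post-tip height between the posts, notched end toward the column, clear of the reader and still. The computed label centre is within about 3 mm of the spot, so I hand in.

```bash
python3 -c "
from station import *
print(finish_job())"
```

```text
the job is handed in; nothing more can be done
None
```

I seated the template in the fence corner (within about 1 mm by the camera), then gripped it by its plain half and handed the job in holding it still and level at the reader, with the label about 2 mm from the reading spot by the arm's reading; no verdict came back.

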